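# Load and lock the angle-drilling jig

## Task

Get the drilling jig ready for the next peg hole: take the one offcut that fits its sloping pocket (the long one with the square section), lower it in without dropping it until it lies fully home on the pocket floor, and then swing the clamp handle all the way down so that the rubber foot holds the block. Leave the other two offcuts where they lie.

Things in the scene. Friction and masses are not known exactly. Their poses are not given: they have to be found in the camera images.
- offcut_2: the block to load: plain square wooden bar 32 x 110 x 32 mm, about 70 g, lying on the bench among the other offcuts. Origin at the centre of its underside; y along its 110 mm length, z up.
- block_mid (a point): the middle of that block, 16 mm above its origin (same axes)
- offcut_0: bystander: flat wooden offcut 45 x 90 x 28 mm, loose; origin at the centre of its underside, y along its length
- offcut_4: bystander: short thick wooden offcut 40 x 80 x 40 mm, loose; origin at the centre of its underside, y along its length
- jig: plywood drilling jig, screwed to the bench (fixed). Origin on the bench under the middle of the pocket; x away from the robot (up the slope), y along the pocket towards the clamp (robot's left), z up. Its base board, 18 mm thick, reaches from -75 to 85 mm in x and -93 to 143 mm in y; the sloping bed stands on it; the open clamp rises to 0.18 m.
- nest: the jig's bed (100 x 206 mm), tilted 30 degrees to face the robot. Origin: centre of the pocket floor, 58 mm above the bench; x up the slope, y along the pocket towards the clamp, z square to the floor, out of the pocket. The pocket is 35 (x) by 113 (y) by 16 mm deep, its mouth chamfered 4 mm; its long fences (15 mm thick) are cut away to the bed over the middle 52 mm for fingers.
- seat_mid (a point): where the block's middle is when it lies home: 16 mm above the pocket floor's centre, axes as nest; the block then stands 16 mm proud of the fences
- clamp_handle (a joint): angle of the toggle clamp's handle: 0 = shut (parallel to the bed, pointing to the nest's +y, away from the pocket), about 1.1 = open (handle up). Its steel bar, standing at the clamp end of the pocket when open, comes down over the block as the handle goes down. The handle stays where it is left and takes 4 to 8 N at the grip.
- handle_pivot (a point): the handle's hinge pin, on the bed at [0, 106, 40] mm of the nest; the handle turns about the nest's x axis
- handle_grip (a point): point on the handle's axis 85 mm from the pin (and 4 mm above the line of the pin when shut); the black grip is 19 mm thick, from 40 to 109 mm from the pin
- clamp_foot: sprung rubber foot at the end of the clamp's bar, 20 mm wide; origin at the centre of its underside; when shut it presses on the block's top 30 mm from the pocket's middle, towards the clamp

How it is judged:
By the outcome, as a careful person would: the job done as asked, in the order asked, and still so for the second after the job is handed in, with the robot touching nothing.
It also fails if it takes over 45 s, if anything falls off the work surface, if the arm or the gripper's body presses on something with over 40 N, if the wrist force passes 120 N, or if a joint passes its speed limit or range.

## Robot

A 6-joint arm with a two-finger parallel gripper is mounted at the origin on a cart in front of the work surface, level with it; the furniture and walls round the work are solid. World frame = base frame: x ahead of the robot, y to its left, z up, the work surface at z = 0. Lengths are in m, angles in degrees, forces in N, time in s.
With the tool pointing down it reaches from about 0.25 to 0.725 m from the base axis. Payload 9.7 kg.
Tool frame: the origin (TCP) lies at the very end of the fingers, on their centre line; the grasp point (between the pads) lies 19 mm behind it (bot.grip_depth is the distance from the TCP to the grasp point, in m); z points along the fingers, y is the direction in which the jaws open and shut (so a half turn about z gives the same grasp; the last joint's range is limited). The gripper opens to 85 mm and grips with 20 to 120 N. Pads are 22 mm wide; open, the fingers measure 114 mm over their backs; the gripper's body (76 mm by 85 mm) begins 54 mm behind the grasp point. The pads swing forward as they close: fully open they stand 13 mm farther back than shut.
Start: joints at [63.942, 4.979, 10.078, 95.1, 0, 90], TCP at [0.242, 0.494, 0.231] pointing down, gripper open.
Joint ranges: [-179.16, 179.16], [-48.56, 103.87], [-65.8, 70.77], [-126.05, 130.52], [-82.76, 87.17], [-180, 180]. Speed limits (degrees/s): [127.2, 127.2, 147.25, 180, 180, 180].

## Interface

Orientations are given as [roll, pitch, yaw] about the fixed x, y, z axes, in that order (R = Rz(yaw) Ry(pitch) Rx(roll)).
In Python, from workcell import telemetry, optics, order, bot gives the robot as it stands. The module is installed in compiled form; this text tells all that it offers.
- The arm moves only by the shell command python3 -m inch 'ROWS' [FORCE]. ROWS is JSON, a list of rows, each a list of 7 numbers: the shift along the tool's x, y, z in m, then the turn, a rotation vector about the tool's x, y, z in rad, then the closure, from 0 (fully open) to 1 (shut). In form: [[tx, ty, tz, rx, ry, rz, grip], ...]. A call has 1 to 12 rows; each row is the pose to reach, as a shift and turn from the pose commanded when the call began, along the tool's axes at that moment; what a row does not reach only later rows make up. A row lasts 1/12 s, in which the tool goes at most 41.7 mm and 7.16 degrees, less where a joint would pass 70% of its speed; a pose out of reach is approached as far as the arm can. A call with a gripper value outside its range is refused whole. The fingers move at their own pace and stop on an object; FORCE is the grip in N (left out, the last holds). Time passes only in rows, so rows that repeat a pose let the fingers close. It gives the time, the measured TCP pose, the force and the opening at its end, in the units of the state.
- telemetry.get_obs(): the state, without advancing time (a new reading comes with each control period).
- optics.camera(name): name is "scene" or "top"; returns (picture, depth): 480x640x3 uint8, red, green, blue; 480x640 float32, m along the optical axis (not along the pixel's ray), 0 where there is no reading.
- optics.camera_info(name): a dict with "camera_matrix" (3x3 intrinsics, pixels), "xyz" and "attitude" of the camera in the world. Camera axes: x right, y down, z forward; pixel columns grow to the right and rows downward; lengths in m; the calibration is good to about 2 mm. A picture is of the moment at which its call begins. camera_info takes no time and is no camera call.
- order.job_done(): hands the job in, once; it reports no verdict.
The state is a dict: "time": time; "q": joint angles; "qd": joint speeds; "joint_efforts": joint torques, N m; "ee_pos": TCP position; "tcp_rot": TCP orientation; "wrist_force": force on the tool from outside, world axes, zero at the start; "torque": the same for the moment, N m; "opening": finger opening in m.
Only numpy, scipy, OpenCV 4.12 (cv2) and the standard library are available. Lean on these libraries where they do the work, as an engineer would, in place of code of your own. Each camera call takes 0.05 s, during which the arm holds its last target. There are 200 camera calls.

## Working session

There is one attempt and no reset: what is moved stays moved. The work goes in short steps, Python scripts to look and compute and a shell command to move; the robot and the scene stay as the last step left them, time stands still between calls to the robot, and variables do not carry over. Pictures are saved under pics/ and viewed, about 8 in all and at most 12, crops included, and the job is handed in when it is done.

```bash
mkdir -p pics; python3 - <<'E'
from workcell import telemetry, optics, order, bot
import cv2,numpy as np
print(telemetry.get_obs()); print(bot.grip_depth)
for n in("scene","top"):
    p,d=optics.camera(n); i=optics.camera_info(n); print(n,i)
    cv2.imwrite(f"pics/{n}0.png",p[:,:,::-1]); np.save(f"pics/{n}0.npy",d)
E
```

```text
{'time': 0.0, 'q': array([ 6.39397854e+01,  5.01045443e+00,  1.00334382e+01,  9.51006524e+01,
       -8.96294470e-04,  8.99986982e+01]), 'qd': array([ 0.05701904,  0.00827681, -0.03610817,  0.04009624, -0.00607533,
       -0.11218198]), 'joint_efforts': array([ 3.91399866e-03, -5.20391071e+01,  4.64793599e+01,  1.67083705e-02,
        2.33581732e-04,  6.83754067e-07]), 'ee_pos': array([0.24152008, 0.4938614 , 0.23058018]), 'tcp_rot': array([-1.79922331e+02,  8.94528947e-04,  1.53941088e+02]), 'wrist_force': array([0.08812887, 0.12906586, 0.33181721]), 'torque': array([0.01139788, 0.01525664, 0.00581931]), 'opening': 0.08566582176544967}
0.0187
scene {'camera_matrix': array([[449.29980952,   0.        , 315.59598225],
       [  0.        , 449.29980952, 231.65565994],
       [  0.        ,   0.        ,   1.        ]]), 'xyz': array([0.02637555, 0.61845883, 0.53911505]), 'attitude': array([-117.74247705,   -0.15076713, -142.49307643])}
top {'camera_matrix': array([[445.54906514,   0.        , 316.16724849],
       [  0.        , 445.54906514, 241.87083075],
       [  0.        ,   0.        ,   1.        ]]), 'xyz': array([ 0.30826976, -0.03300661,  1.12641438]), 'attitude': array([-169.58986278,    0.45416943,  -90.03808649])}
```

View pics/scene0.png

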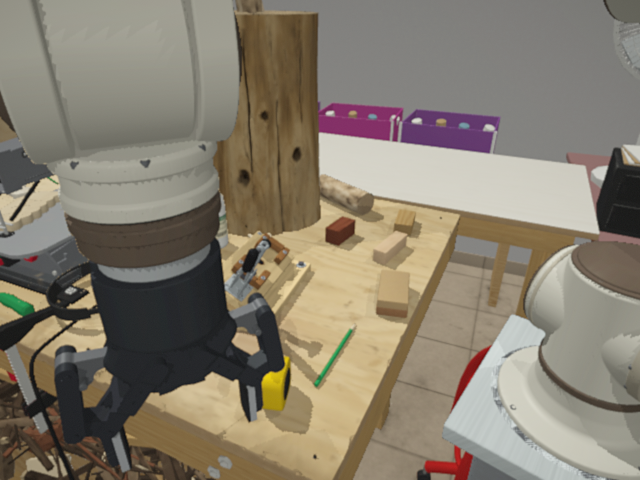

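View pics/top0.png

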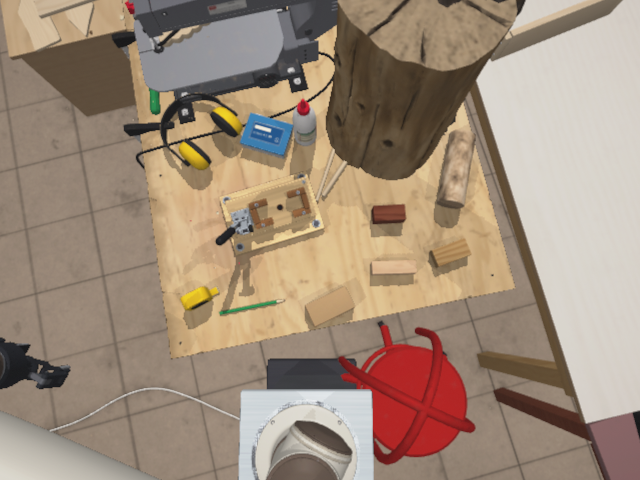

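Top view: jig at about (270,215), with its clamp at (240,225). The candidates are a pale bar (393,267), tan flat (330,306), striped (450,252) and dark red (388,214). I'll measure them next.

```bash
cat > h.py <<'E'
import numpy as np,cv2
from scipy.spatial.transform import Rotation as R
from workcell import telemetry, optics, order, bot
def pts(n,d):
    i=optics.camera_info(n);K=i["camera_matrix"];v,u=np.mgrid[:480,:640]
    r=np.dstack([(u-K[0,2])/K[0,0],(v-K[1,2])/K[1,1],np.ones(u.shape)])*d[...,None]
    return r@R.from_euler("xyz",i["attitude"],degrees=True).as_matrix().T+i["xyz"]
def tool():
    o=telemetry.get_obs();return o["ee_pos"],R.from_euler("xyz",o["tcp_rot"],degrees=True).as_matrix()
E
python3 - <<'E'
from h import *
d=np.load("pics/top0.npy");P=pts("top",d);im=cv2.imread("pics/top0.png")
print("bench",np.round(P[230,350],4),P[280,260],P[235,410])
for nm,(u,v) in dict(pale=(393,267),tan=(330,306),strip=(450,252),red=(388,214)).items():
    z=np.median(P[v-2:v+3,u-2:u+3,2]); m=(abs(P[...,2]-z)<.006).astype(np.uint8)
    _,l=cv2.connectedComponents(m,connectivity=4); q=P[l==l[v,u]]
    c=cv2.minAreaRect((q[:,:2]*1000).astype(np.float32)); print(nm,round(z*1000,1),c,len(q))
c=cv2.resize(im[165:330,205:480],None,fx=2.9,fy=2.9,interpolation=cv2.INTER_CUBIC);cv2.imwrite("pics/c1.png",c)
E
```

```text
bench [ 0.5461 -0.1115  0.0007] [0.41719577 0.11797396 0.00125299] [ 0.53180634 -0.26479388  0.00443259]
pale 31.6 ((447.8190612792969, -217.10379028320312), (32.3781623840332, 110.16565704345703), 1.567168116569519) 583
tan 35.0 ((352.2746887207031, -57.31950759887695), (57.148502349853516, 109.2249526977539), 26.133583068847656) 1072
strip 27.0 ((485.2582092285156, -361.37469482421875), (44.95554733276367, 92.01596069335938), 19.954084396362305) 647
red 39.7 ((584.5909423828125, -208.68373107910156), (40.67085647583008, 80.72109985351562), 3.146545886993408) 504
```

View pics/c1.png

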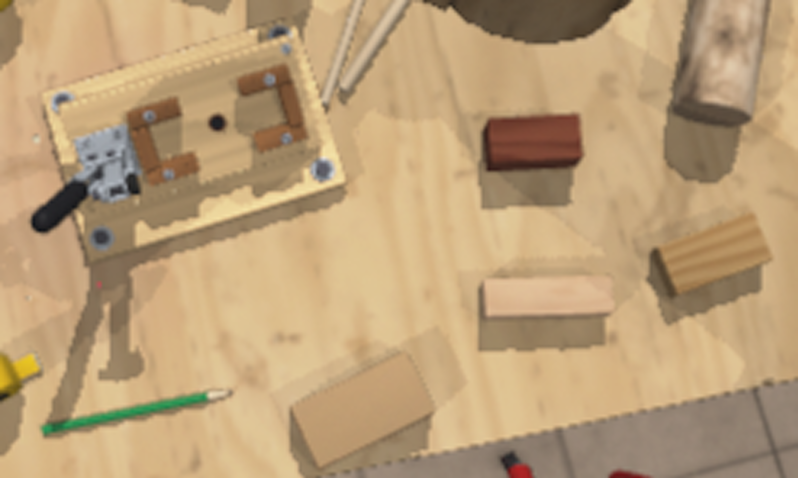

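Pale bar is offcut_2 (32.4 x 110 mm, top at 31.6 mm). The tan block isn't one of the listed offcuts. Next I'll locate the jig and nest.

```bash
python3 - <<'E'
from h import *
d=np.load("pics/top0.npy");P=pts("top",d);im=cv2.imread("pics/top0.png")
roi=np.zeros((480,640),bool);roi[165:265,210:335]=1
m=roi&(P[...,2]>.0135)&(P[...,2]<.022);print("base",cv2.minAreaRect((P[m][:,:2]*1000).astype(np.float32)),np.median(P[m][:,2]))
# everything above 13 mm excl. clamp
m2=roi&(P[...,2]>.0135)&(P[...,2]<.13)
n,l,s,c=cv2.connectedComponentsWithStats(m2.astype(np.uint8));k=1+np.argmax(s[1:,4]);print(cv2.minAreaRect((P[l==k][:,:2]*1000).astype(np.float32)))
# brown fences
hsv=cv2.cvtColor(im,cv2.COLOR_BGR2HSV)
uv=lambda x,y:(int(205+x/2.9),int(165+y/2.9))
for p in[(160,110),(145,150),(182,165),(265,80),(292,105),(280,138),(217,122),(200,110),(235,150),(217,90)]:
    u,v=uv(*p);print(p,hsv[v,u],np.round(P[v,u]*1000,1))
g=cv2.cvtColor(im,cv2.COLOR_BGR2GRAY)
b=roi&(g<60);b[:,:255]=0;b[:,:270]=0;b[:,290:]=0;print("hole",np.argwhere(b).mean(0)[::-1],b.sum(),np.median(P[b],0)*1000)
br=roi&(hsv[...,0]<15)&(hsv[...,1]>130)&(P[...,2]>.04)&(P[...,2]<.12)
br[:,:245]=0
q=P[br]; print(br.sum())
c0=q.mean(0)
for _ in range(8):
    c0=q.mean(0);n_=np.linalg.svd(q-c0)[2][2];r=(q-c0)@n_;q=q[abs(r)<max(.003,2*r.std())]
n_*=np.sign(n_[2]);print("fence plane",n_,np.degrees(np.arccos(n_[2])),np.degrees(np.arctan2(n_[1],n_[0]))+180,c0,len(q))
ey=np.cross(n_,[-n_[0],-n_[1],0]);ey/=np.linalg.norm(ey);ex=np.cross(ey,n_)
w=np.c_[(q-c0)@ex,(q-c0)@ey]*1000;R_=cv2.minAreaRect(w.astype(np.float32));print(R_);cc=c0+(ex*R_[0][0]+ey*R_[0][1])/1000;print("centre",cc,"floor",cc-.016*n_)
cv2.imwrite("pics/br.png",np.where(br,255,0)[165:265,210:335].astype(np.uint8))
E
```

```text
base ((600.706298828125, 60.024078369140625), (161.58749389648438, 299.8010559082031), 17.39533233642578) 0.017415649779776166
((591.1268310546875, 90.60102844238281), (161.58749389648438, 235.7161865234375), 17.39533233642578)
(160, 110) [ 13 141 125] [597.6 110.7  86.2]
(145, 150) [ 13 142 126] [567.2 124.7  68.4]
(182, 165) [ 13 145 139] [556.2  95.9  61.8]
(265, 80) [ 11  28 126] [623.3  24.1  83.2]
(292, 105) [ 13 144 124] [604.6   2.6  69.2]
(280, 138) [ 12 114 137] [579.7  12.7  57.9]
(217, 122) [120  21  37] [592.2  67.2  59.2]
(200, 110) [ 17  96 199] [603.7  81.7  64.1]
(235, 150) [ 18  96 193] [573.6  50.9  41.6]
(217, 90) [ 18  96 183] [618.   66.8  67.4]
hole [279.35294118 207.        ] 17 [592.34513627  67.16799125  57.96394484]
476
fence plane [-0.48585188 -0.15420685  0.86033028] 30.64631267510084 17.60916590688086 [0.58704382 0.06599413 0.0708745 ] 405
((-0.37762451171875, -1.2644119262695312), (64.43026733398438, 139.59815979003906), 0.16063480079174042)
centre [0.58711668 0.06469068 0.07068201] floor [0.59489031 0.06715799 0.05691672]
```

```bash
cat >> h.py <<'E'
YAW=17.5; N0=np.array([.594,.0665,.058])
NR=R.from_euler("z",YAW,degrees=True).as_matrix()@R.from_euler("y",-30,degrees=True).as_matrix()
FL=np.array([[0,1,0],[1,0,0],[0,0,-1.]])  # tool axes as columns: x=ny,y=nx,z=-nz
def goto(p,Rt):
    t,A=tool(); print("d",np.round(A.T@(np.array(p)-t),4),"rot",np.round(R.from_matrix(A.T@Rt).as_rotvec(),4),"dist",np.linalg.norm(p-t))
def nest(p): return N0+NR@(np.array(p)/1000)
NT=NR@FL
E
python3 - <<'E'
from h import *
print(NR,NT)
goto([.448,-.217,.12],R.from_euler("z",1.6,degrees=True).as_matrix()@FL)
E
```

```text
[[ 0.82594311 -0.3007058  -0.47685848]
 [ 0.26041886  0.95371695 -0.1503529 ]
 [ 0.5         0.          0.8660254 ]] [[-0.3007058   0.82594311  0.47685848]
 [ 0.95371695  0.26041886  0.1503529 ]
 [ 0.          0.5        -0.8660254 ]]
d [-0.4978 -0.5478  0.1113] rot [-1.100e-03  7.000e-04  1.088e+00] dist 0.7485066057156174
```

```bash
python3 -m inch '[[-0.498,-0.548,0.111,0,0,1.088,0],[-0.498,-0.548,0.111,0,0,1.088,0],[-0.498,-0.548,0.111,0,0,1.088,0],[-0.498,-0.548,0.111,0,0,1.088,0],[-0.498,-0.548,0.111,0,0,1.088,0],[-0.498,-0.548,0.111,0,0,1.088,0],[-0.498,-0.548,0.111,0,0,1.088,0],[-0.498,-0.548,0.111,0,0,1.088,0],[-0.498,-0.548,0.111,0,0,1.088,0],[-0.498,-0.548,0.111,0,0,1.088,0],[-0.498,-0.548,0.111,0,0,1.088,0],[-0.498,-0.548,0.111,0,0,1.088,0]]' 40
python3 - <<'E'
from h import *
goto([.448,-.217,.12],R.from_euler("z",1.6,degrees=True).as_matrix()@FL)
E
```

```text
time: 1.1
ee_pos: [0.3794, 0.0172, 0.1569]
tcp_rot: [180.0, -0.0, 91.6]
wrist_force: [1.2, 0.5, 0.6]
opening: 0.0857
d [-0.236   0.0619  0.0369] rot [ 0.0005 -0.      0.0001] dist 0.24680872069350734
```

```bash
python3 -m inch '[[-0.236,0.062,0.037,0,0,0,0],[-0.236,0.062,0.037,0,0,0,0],[-0.236,0.062,0.037,0,0,0,0],[-0.236,0.062,0.037,0,0,0,0],[-0.236,0.062,0.037,0,0,0,0],[-0.236,0.062,0.037,0,0,0,0],[-0.236,0.062,0.037,0,0,0,0],[-0.236,0.062,0.037,0,0,0,0],[-0.236,0.062,0.037,0,0,0,0],[-0.236,0.062,0.037,0,0,0,0]]'
python3 - <<'E'
from h import *
goto([.448,-.217,.008],R.from_euler("z",1.6,degrees=True).as_matrix()@FL)
p,d=optics.camera("top");P=pts("top",d);cv2.imwrite("pics/t2.png",p[:,:,::-1])
q=P[(abs(P[...,2]-.032)<.005)&(abs(P[...,0]-.448)<.05)&(abs(P[...,1]+.217)<.07)]
print(len(q),q.min(0),q.max(0))
p,d=optics.camera("scene");cv2.imwrite("pics/s2.png",cv2.resize(p[140:340,280:480,::-1],None,fx=3,fy=3))
E
```

```text
time: 1.93
ee_pos: [0.448, -0.214, 0.1204]
tcp_rot: [180.0, -0.0, 91.7]
wrist_force: [-0.1, 0.7, -0.5]
opening: 0.0856
d [-3.000e-03 -1.000e-04  1.124e-01] rot [ 0.0001 -0.0002  0.001 ] dist 0.11242262389901558
244 [ 0.4309123  -0.21275755  0.02707527] [ 0.46382049 -0.16207824  0.03681687]
```

View pics/s2.png

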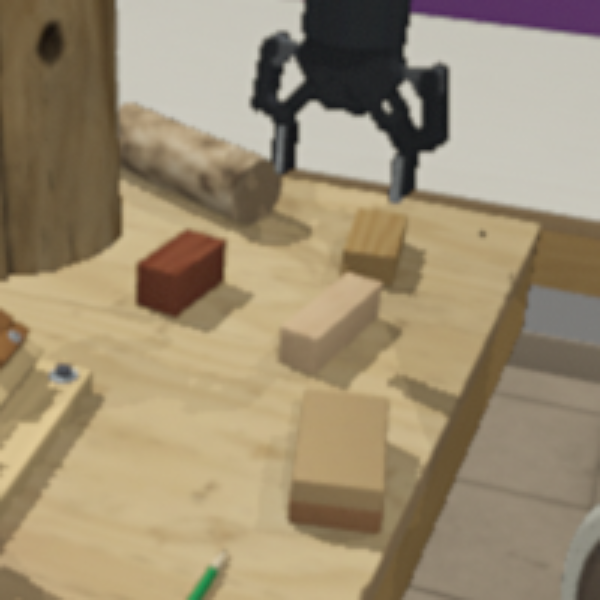

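The scene crop shows the open gripper over the pale bar, which is at (330,325). The jaws straddle its width, so I'll descend and grip.

```bash
python3 -m inch '[[-0.003,0,0.04,0,0,0,0],[-0.003,0,0.075,0,0,0,0],[-0.003,0,0.095,0,0,0,0],[-0.003,0,0.105,0,0,0,0],[-0.003,0,0.112,0,0,0,0],[-0.003,0,0.112,0,0,0,0],[-0.003,0,0.112,0,0,0,0.7],[-0.003,0,0.112,0,0,0,0.7],[-0.003,0,0.112,0,0,0,0.7],[-0.003,0,0.112,0,0,0,0.7],[-0.003,0,0.112,0,0,0,0.7],[-0.003,0,0.112,0,0,0,0.7]]' 40
python3 -m inch '[[0,0,0,0,0,0,0.9],[0,0,0,0,0,0,0.9],[0,0,0,0,0,0,0.9],[0,0,0,0,0,0,0.9]]' 40
```

```text
time: 3.03
ee_pos: [0.4488, -0.2182, 0.0091]
tcp_rot: [179.9, 0.0, 91.6]
wrist_force: [-0.2, 0.6, 6.6]
opening: 0.0312
time: 3.37
ee_pos: [0.4488, -0.2182, 0.0091]
tcp_rot: [179.9, 0.0, 91.6]
wrist_force: [0.1, 0.4, 5.3]
opening: 0.0312
```

```bash
python3 -m inch '[[0,0,-0.03,0,0,0,0.9],[0,0,-0.07,0,0,0,0.9],[0,0,-0.11,0,0,0,0.9],[0,0,-0.15,0,0,0,0.9],[0,0,-0.18,0,0,0,0.9],[0,0,-0.18,0,0,0,0.9]]'
python3 - <<'E'
from h import *
t=nest([0,-1,100]);print(t);goto(t,NT)
E
```

```text
time: 3.87
ee_pos: [0.4501, -0.2188, 0.195]
tcp_rot: [179.5, 0.2, 91.6]
wrist_force: [-0.6, 0.1, -0.0]
opening: 0.0317
[0.54661486 0.05051099 0.14460254]
d [0.2667 0.1036 0.0501] rot [-0.5129  0.0778 -0.2697] dist 0.2905250233182969
```

```bash
python3 -m inch '[[0.267,0.104,0.05,-0.513,0.078,-0.27,0.9],[0.267,0.104,0.05,-0.513,0.078,-0.27,0.9],[0.267,0.104,0.05,-0.513,0.078,-0.27,0.9],[0.267,0.104,0.05,-0.513,0.078,-0.27,0.9],[0.267,0.104,0.05,-0.513,0.078,-0.27,0.9],[0.267,0.104,0.05,-0.513,0.078,-0.27,0.9],[0.267,0.104,0.05,-0.513,0.078,-0.27,0.9],[0.267,0.104,0.05,-0.513,0.078,-0.27,0.9],[0.267,0.104,0.05,-0.513,0.078,-0.27,0.9],[0.267,0.104,0.05,-0.513,0.078,-0.27,0.9],[0.267,0.104,0.05,-0.513,0.078,-0.27,0.9]]'
python3 - <<'E'
from h import *
goto(nest([0,-1,50]),NT)
p,d=optics.camera("top");np.save("pics/t3.npy",d);cv2.imwrite("pics/t3.png",p[:,:,::-1])
a=cv2.resize(p[150:270,200:350,::-1],None,fx=3.2,fy=3.2)
p,d=optics.camera("scene");np.save("pics/s3.npy",d);cv2.imwrite("pics/s3.png",p[:,:,::-1])
b=cv2.resize(p[210:330,200:350,::-1],None,fx=2.0,fy=3.2) if 0 else cv2.resize(p[200:320,200:320,::-1],(384,384))
a=cv2.resize(a,(410,384)) if 0 else a[:, :416]
cv2.imwrite("pics/c3.png",np.hstack([a,b]))
E
```

```text
time: 4.78
ee_pos: [0.5447, 0.051, 0.1382]
tcp_rot: [150.4, -0.4, 107.5]
wrist_force: [-0.3, 0.3, -0.8]
opening: 0.0312
d [-0.0012  0.005   0.0452] rot [-0.0067 -0.005  -0.0038] dist 0.04553877631515259
```

View pics/c3.png

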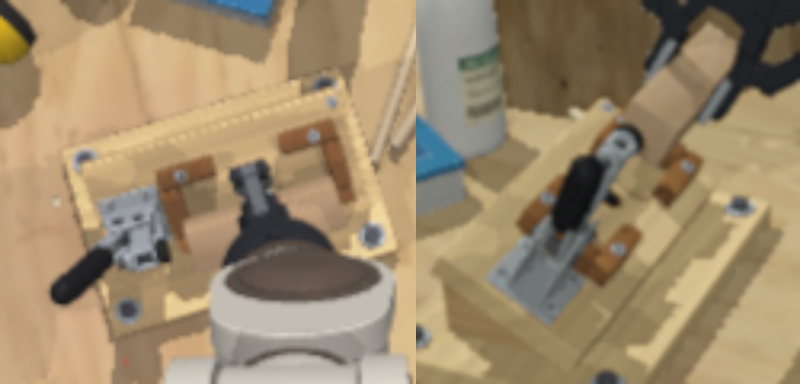

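```bash
cat > m.py <<'E'
from h import *
def nn(P): return (P-N0)@NR*1000
def rep(nm,Q):
    print(nm,len(Q),"lo",np.round(np.percentile(Q,1,0),1),"hi",np.round(np.percentile(Q,99,0),1),"med",np.round(np.median(Q,0),1))
E
python3 - <<'E'
from m import *
d=np.load("pics/top0.npy");Q=nn(pts("top",d));hsv=cv2.cvtColor(cv2.imread("pics/top0.png"),cv2.COLOR_BGR2HSV)
f=(hsv[...,0]<15)&(hsv[...,1]>120)&(abs(Q[...,2]-16)<4)&(abs(Q[...,0])<45)&(abs(Q[...,1])<85)
rep("fence",Q[f])
for nm,s in dict(end_hi=(Q[...,1]>50),end_lo=(Q[...,1]<-50)).items(): rep(nm,Q[f&s&(abs(Q[...,0])<14)])
for nm,s in dict(up=(Q[...,0]>10),dn=(Q[...,0]<-10)).items():
    for g in(1,-1): rep(nm+str(g),Q[f&s&(Q[...,1]*g>28)&(Q[...,1]*g<52)])
h=(cv2.imread("pics/top0.png").max(2)<75)&(np.linalg.norm(Q[...,:2],axis=2)<15);rep("hole",Q[h])
fl=(abs(Q[...,0])<30)&(abs(Q[...,1])<22);A=np.c_[Q[fl][:,:2],np.ones(fl.sum())];print("floor plane",np.linalg.lstsq(A,Q[fl][:,2],rcond=None)[0])
d=np.load("pics/t3.npy");Q=nn(pts("top",d));hsv=cv2.cvtColor(cv2.imread("pics/t3.png"),cv2.COLOR_BGR2HSV)
t,A=tool();tn=nn(t[None])[0];print("tcp nest",tn)
m=(abs(Q[...,2]-(tn[2]+23))<6)&(abs(Q[...,0]-tn[0])<22)&(abs(Q[...,1])<80)&(hsv[...,2]>110)
rep("block",Q[m]);print(cv2.minAreaRect(Q[m][:,:2].astype(np.float32)))
ends=m&(abs(Q[...,1])>30);B=np.c_[Q[ends][:,:2],np.ones(ends.sum())];print("top plane",np.linalg.lstsq(B,Q[ends][:,2],rcond=None)[0])
for g in(1,-1): rep("end%d"%g,Q[m&(Q[...,1]*g>40)])
E
```

```text
fence 424 lo [-32.  -69.1  12.1] hi [32.1 69.6 19. ] med [-0.2 28.  14.9]
end_hi 62 lo [-13.6  56.9  12.1] hi [13.4 70.3 18.6] med [-0.4 63.8 14.9]
end_lo 48 lo [-12.6 -69.8  12.2] hi [ 12.9 -58.1  18.7] med [  0.2 -64.4  14.7]
up1 41 lo [18.1 28.4 12.3] hi [32.4 49.5 18.7] med [25.1 37.3 15.1]
up-1 43 lo [ 18.5 -48.1  12.4] hi [ 32.2 -28.7  19.5] med [ 26.4 -38.4  15.2]
dn1 47 lo [-32.3  29.   12.3] hi [-17.6  51.6  17.9] med [-23.   38.8  14.4]
dn-1 40 lo [-32.  -49.8  12.1] hi [-17.9 -28.2  18.6] med [-24.9 -37.1  15. ]
hole 16 lo [-7.2 -4.2 -4. ] hi [3.  4.2 2.2] med [-1.   0.  -0.2]
floor plane [-6.93468845e-03  3.85604801e-04 -9.48796958e-01]
tcp nest [-4.57117526 -0.4487307  95.43853352]
block 385 lo [-19.8 -53.5 112.9] hi [ 11.7  55.  120.7] med [ -0.4  17.3 117.2]
((-4.126859664916992, 12.818702697753906), (32.57551956176758, 133.91278076171875), 0.17496395111083984)
top plane [-2.03117413e-02  7.84388669e-03  1.17065731e+02]
end1 100 lo [-20.   40.3 113.4] hi [ 11.7  56.3 120.7] med [ -3.6  48.1 117.5]
end-1 90 lo [-19.7 -54.  113.8] hi [ 11.4 -40.2 120.2] med [ -3.6 -47.2 116.6]
```

```bash
python3 - <<'E'
from m import *
goto(nest([-.5,-1.6,40]),NT);print(telemetry.get_obs()["qd"])
E
```

```text
d [-0.0014  0.0044  0.0554] rot [-0.0063 -0.0045 -0.0046] dist 0.05559973820333489
[-0.01289865 -0.08657242  0.02262266 -0.12198997  0.06642085  0.23825151]
```

```bash
python3 -m inch '[[-0.0014,0.0044,0.015,-0.0063,-0.0045,-0.0046,0.9],[-0.0014,0.0044,0.03,-0.0063,-0.0045,-0.0046,0.9],[-0.0014,0.0044,0.043,-0.0063,-0.0045,-0.0046,0.9],[-0.0014,0.0044,0.052,-0.0063,-0.0045,-0.0046,0.9],[-0.0014,0.0044,0.0555,-0.0063,-0.0045,-0.0046,0.9],[-0.0014,0.0044,0.0555,-0.0063,-0.0045,-0.0046,0.9],[-0.0014,0.0044,0.0555,-0.0063,-0.0045,-0.0046,0.9]]'
cat >> m.py <<'E'
def block(name):
    p,d=optics.camera("top");cv2.imwrite(f"pics/{name}.png",p[:,:,::-1]);Q=nn(pts("top",d));hsv=cv2.cvtColor(p,cv2.COLOR_RGB2HSV)
    t,A=tool();tn=nn(t[None])[0];print("tcp nest",tn,telemetry.get_obs()["wrist_force"]@NR)
    m=(abs(Q[...,2]-(tn[2]+22))<6)&(abs(Q[...,0]-tn[0])<22)&(abs(Q[...,1])<62)&(hsv[...,2]>110)&(hsv[...,1]<110)
    for g in(1,-1): rep("end%d"%g,Q[m&(Q[...,1]*g>30)])
    e=m&(abs(Q[...,1])>30);B=np.c_[Q[e][:,:2],np.ones(e.sum())];print("top plane",np.linalg.lstsq(B,Q[e][:,2],rcond=None)[0])
E
python3 - <<'E'
from m import *
block("t4"); goto(nest([-.5,-1.6,20]),NT)
E
```

```text
time: 5.47
ee_pos: [0.575, 0.0598, 0.0925]
tcp_rot: [150.0, -0.0, 107.6]
wrist_force: [-0.2, -0.2, -0.2]
opening: 0.0314
tcp nest [ 0.1418732  -0.58508415 40.22979471] [-0.06096051 -0.29094199 -0.84281314]
end1 135 lo [-15.   30.8  57. ] hi [16.  55.1 66.4] med [ 2.2 44.  61.9]
end-1 130 lo [-15.7 -53.9  57.1] hi [ 15.9 -30.7  66. ] med [  1.5 -42.6  61.9]
top plane [-2.12626236e-02  1.48613043e-04  6.19289125e+01]
d [-0.001  -0.0007  0.0202] rot [ 0.0008 -0.0008  0.0015] dist 0.020265405233634202
```

```bash
python3 -m inch '[[-0.0006,-0.0003,0.005,0,0,0,0.9],[-0.0006,-0.0003,0.01,0,0,0,0.9],[-0.0006,-0.0003,0.014,0,0,0,0.9],[-0.0006,-0.0003,0.017,0,0,0,0.9],[-0.0006,-0.0003,0.020,0,0,0,0.9],[-0.0006,-0.0003,0.022,0,0,0,0.9],[-0.0006,-0.0003,0.022,0,0,0,0.9]]'
python3 - <<'E'
from m import *
block("t5")
E
```

```text
time: 6.1
ee_pos: [0.5852, 0.063, 0.0722]
tcp_rot: [150.0, -0.0, 107.6]
wrist_force: [-0.2, -0.2, -1.5]
opening: 0.0313
tcp nest [-0.84601036 -0.6651534  17.31638015] [-0.17864283 -0.62946725 -0.54530625]
end1 127 lo [-16.2  30.5  33.9] hi [15.1 55.1 42.6] med [ 1.4 43.8 38.7]
end-1 128 lo [-16.  -54.4  34.2] hi [ 15.5 -30.3  43.4] med [  1.4 -42.8  39. ]
top plane [-3.59787271e-02 -3.41821168e-04  3.87781687e+01]
```

```bash
python3 -m inch '[[-0.0003,0.0004,0.002,0,0,0,0.9],[-0.0003,0.0004,0.004,0,0,0,0.9],[-0.0003,0.0004,0.005,0,0,0,0.9],[-0.0003,0.0004,0.006,0,0,0,0.9],[-0.0003,0.0004,0.0065,0,0,0,0.9],[-0.0003,0.0004,0.0065,0,0,0,0.9],[-0.0003,0.0004,0.0065,0,0,0,0.9]]'
python3 - <<'E'
from m import *
block("t6")
E
python3 -m inch '[[0,0,0.0005,0,0,0,0.9],[0,0,0.001,0,0,0,0.9],[0,0,0.001,0,0,0,0.9]]'
```

```text
time: 6.73
ee_pos: [0.5888, 0.0638, 0.0675]
tcp_rot: [150.0, -0.0, 107.6]
wrist_force: [0.1, 0.3, -0.8]
opening: 0.0316
tcp nest [-0.19470421 -1.08899397 11.12635714] [-0.74420139 -1.18112504 -1.41162872]
end1 126 lo [-15.5  30.5  29.1] hi [16.  54.6 37.8] med [ 2.2 43.6 33.4]
end-1 129 lo [-14.6 -54.8  28.5] hi [ 16.2 -30.5  36.6] med [  2.5 -43.3  32.6]
top plane [-1.33834987e-02  6.89480364e-03  3.31234009e+01]
time: 7.03
ee_pos: [0.5893, 0.0639, 0.0665]
tcp_rot: [150.0, -0.0, 107.6]
wrist_force: [-0.4, 0.0, -1.3]
opening: 0.0311
```

```bash
python3 -m inch '[[0,0,0.0005,0,0,0,0.9],[0,0,0.001,0,0,0,0.9],[0,0,0.001,0,0,0,0.9]]'
python3 -m inch '[[0,0,0.0005,0,0,0,0.9],[0,0,0.001,0,0,0,0.9],[0,0,0.001,0,0,0,0.9]]'
python3 - <<'E'
from m import *
block("t7")
E
```

```text
time: 7.28
ee_pos: [0.5898, 0.064, 0.0658]
tcp_rot: [150.0, -0.0, 107.6]
wrist_force: [-0.8, 0.8, 0.2]
opening: 0.0311
time: 7.53
ee_pos: [0.5899, 0.0641, 0.0658]
tcp_rot: [150.0, -0.0, 107.6]
wrist_force: [-16.1, -2.9, 13.2]
opening: 0.0311
tcp nest [-0.19396512 -1.0583604   9.02811637] [-9.03322301  2.62506367 18.30536797]
end1 123 lo [-14.6  30.4  26.6] hi [16.1 54.8 34.7] med [ 2.7 44.  31.3]
end-1 128 lo [-15.4 -54.7  25.1] hi [ 15.9 -30.6  35.5] med [  2.6 -43.5  30.6]
top plane [1.54845294e-03 4.59603048e-03 3.09122681e+01]
```

```bash
python3 -m inch '[[0,0,-0.0005,0,0,0,0.9],[0,0,-0.001,0,0,0,0.5],[0,0,-0.001,0,0,0,0.35],[0,0,-0.001,0,0,0,0.3],[0,0,-0.001,0,0,0,0.3],[0,0,-0.001,0,0,0,0.3]]'
python3 -m inch '[[0,0,-0.01,0,0,0,0.3],[0,0,-0.03,0,0,0,0.3],[0,0,-0.06,0,0,0,0.3],[0,0,-0.1,0,0,0,0.3],[0,0,-0.13,0,0,0,0.3],[0,0,-0.14,0,0,0,0.3],[0,0,-0.14,0,0,0,0.3]]'
python3 - <<'E'
from m import *
p,d=optics.camera("top");Q=nn(pts("top",d));hsv=cv2.cvtColor(p,cv2.COLOR_RGB2HSV)
m=(abs(Q[...,2]-32)<6)&(abs(Q[...,0])<22)&(abs(Q[...,1])<62)&(hsv[...,2]>110)&(hsv[...,1]<110)
for g in(1,-1): rep("end%d"%g,Q[m&(Q[...,1]*g>20)])
B=np.c_[Q[m][:,:2],np.ones(m.sum())];print(np.linalg.lstsq(B,Q[m][:,2],rcond=None)[0])
a=cv2.resize(p[150:270,200:330,::-1],None,fx=3,fy=3)
p,d=optics.camera("scene");np.save("pics/s8.npy",d);cv2.imwrite("pics/s8.png",p[:,:,::-1])
cv2.imwrite("pics/c8.png",np.hstack([a,cv2.resize(p[200:320,200:330,::-1],(390,360))]))
# handle: dark points in scene
for s in("scene","top"):
    p,d=optics.camera(s);Q=nn(pts(s,d));k=(p.max(2)<60)&(Q[...,1]>110)&(Q[...,1]<180)&(abs(Q[...,0])<25)&(Q[...,2]>60)&(Q[...,2]<170)
    rep("handle "+s,Q[k]);q=Q[k];
    v=np.linalg.svd(q-q.mean(0))[2][0];print(v,"ang",np.arctan2(abs(v[2]),abs(v[1])),q.mean(0))
E
```

```text
time: 8.08
ee_pos: [0.5898, 0.0641, 0.0657]
tcp_rot: [150.0, -0.0, 107.6]
wrist_force: [0.1, -0.2, 0.1]
opening: 0.06
time: 8.67
ee_pos: [0.5235, 0.0425, 0.1913]
tcp_rot: [149.7, 0.1, 107.6]
wrist_force: [1.1, -0.2, -0.3]
opening: 0.0598
end1 189 lo [-17.6  20.5  27. ] hi [14.1 54.1 35.4] med [-1.7 37.4 30.8]
end-1 191 lo [-17.7 -54.5  26.6] hi [ 13.9 -20.5  34.8] med [ -1.8 -37.6  31. ]
[-1.31109587e-03 -1.01072198e-03  3.09340717e+01]
handle scene 237 lo [-11.2 127.2  73.5] hi [  4.5 154.7 141.6] med [ -4.  145.1 117.8]
[-0.01595633 -0.34487667 -0.93851238] ang 1.2186421565460244 [ -4.0410069  143.35850208 114.46378179]
handle top 154 lo [ -6.  114.5  82.6] hi [  8.7 152.2 141.7] med [  2.5 132.  122.2]
[-0.03481048  0.4864666   0.87300543] ang 1.0624176486196248 [  2.12279839 132.44440166 118.68995396]
```

View pics/c8.png

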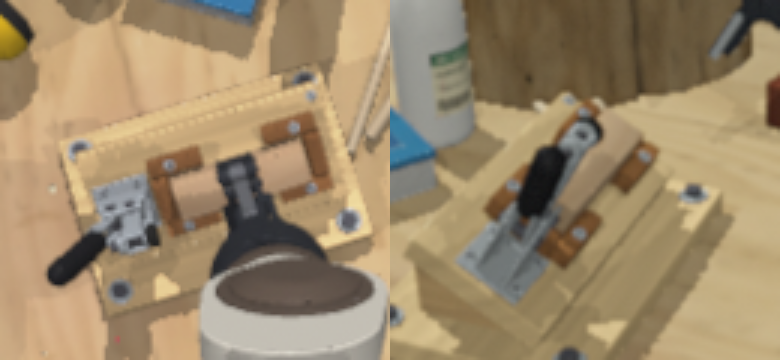

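Left: the block lies in the pocket with fences at both ends. Right: the clamp is open, with the handle at about (540,180) and the foot at (585,130). The top plane is flat and level with the bed. Next is the handle.

```bash
cat >> m.py <<'E'
TT=NT@R.from_rotvec([0,-.5,0]).as_matrix()
if (NR.T@TT)[1,2]<0: TT=NT@R.from_rotvec([0,.5,0]).as_matrix()
def hp(a,off,r=90): # tcp nest mm
    n=np.array([-np.sin(a),np.cos(a)]);c=np.array([np.cos(a),np.sin(a)]);q=np.array([106,40])+r*c+n*(13.5+off);return [0,q[0],q[1]]
E
python3 - <<'E'
from m import *
Q=nn(pts("scene",np.load("pics/s8.npy")))
for y in range(50,170,10):
    s=Q[(abs(Q[...,1]-y)<5)&(abs(Q[...,0])<20)&(Q[...,2]<150)&(Q[...,2]>0)];print(y,len(s),s[:,2].max() if len(s) else 0, end="; ")
print(NR.T@TT, hp(1.1,35)); goto(nest([0,95,175]),TT)
E
```

```text
50 44 33.827344676353185; 60 33 33.04210870893044; 70 65 116.84062098538504; 80 107 117.0072753603037; 90 134 115.9659950228095; 100 170 117.15448548676616; 110 200 110.62714028246198; 120 140 81.68400746073954; 130 63 103.70575185920411; 140 85 141.84368773629805; 150 132 141.475470203241; 160 2 135.51689726125758; [[ 8.79743669e-17  1.00000000e+00 -1.24344491e-16]
 [ 8.77582562e-01  2.40944830e-18  4.79425539e-01]
 [ 4.79425539e-01  1.25896471e-16 -8.77582562e-01]] [0, np.float64(103.60009396532234), np.float64(142.20807429466967)]
d [ 0.0961  0.0016 -0.0274] rot [-0.0029  0.498   0.0008] dist 0.09991703591529834
```

```bash
python3 -m inch '[[0.02,0.0016,-0.027,-0.003,0.05,0,1],[0.05,0.0016,-0.027,-0.003,0.15,0,1],[0.08,0.0016,-0.027,-0.003,0.27,0,1],[0.096,0.0016,-0.027,-0.003,0.39,0,1],[0.096,0.0016,-0.027,-0.003,0.498,0,1],[0.096,0.0016,-0.027,-0.003,0.498,0,1],[0.096,0.0016,-0.027,-0.003,0.498,0,1],[0.096,0.0016,-0.027,-0.003,0.498,0,1]]'
python3 - <<'E'
from m import *
print(telemetry.get_obs()["q"]); t,A=tool();print(nn(t[None]))
for a,o in [(1.1,30),(1.1,10),(1.0,5),(.85,4),(.7,4),(.55,4),(.4,4),(.25,4),(.1,4),(0,4),(0,1)]:
    print(a,end=" ");goto(nest(hp(a,o)),TT)
E
```

```text
time: 9.53
ee_pos: [0.4826, 0.1303, 0.2099]
tcp_rot: [146.7, -24.4, 122.7]
wrist_force: [-0.0, -0.2, -0.4]
opening: -0.0001
[ -5.22328814 -21.59220218 -23.94293794  71.42263852  37.55428878
  65.02084418]
[[  0.5484719   94.3722375  175.10326829]]
1.1 d [-0.0047 -0.0006  0.0374] rot [0.0003 0.0032 0.0006] dist 0.03773590603798444
1.1 d [ 0.0066 -0.0006  0.0539] rot [0.0003 0.0032 0.0006] dist 0.05431207273664502
1.0 d [ 0.0158 -0.0006  0.0647] rot [0.0003 0.0032 0.0006] dist 0.06659741283597993
0.85 d [ 0.0242 -0.0006  0.0768] rot [0.0003 0.0032 0.0006] dist 0.08049445431007221
0.7 d [ 0.0304 -0.0006  0.089 ] rot [0.0003 0.0032 0.0006] dist 0.09407536628150698
0.55 d [ 0.0348 -0.0006  0.1021] rot [0.0003 0.0032 0.0006] dist 0.10781459137264135
0.4 d [ 0.0371 -0.0006  0.1156] rot [0.0003 0.0032 0.0006] dist 0.12140221605187147
0.25 d [ 0.0374 -0.0006  0.1293] rot [0.0003 0.0032 0.0006] dist 0.1346245340399411
0.1 d [ 0.0356 -0.0006  0.143 ] rot [0.0003 0.0032 0.0006] dist 0.1473219658483191
0 d [ 0.0333 -0.0006  0.1518] rot [0.0003 0.0032 0.0006] dist 0.15543175880456409
0 d [ 0.0319 -0.0006  0.1545] rot [0.0003 0.0032 0.0006] dist 0.1577138270882444
```

```bash
python3 -m inch '[[-0.0047,-0.0006,0.02,0,0.003,0,1],[-0.0047,-0.0006,0.037,0,0.003,0,1],[0.001,-0.0006,0.046,0,0.003,0,1],[0.0066,-0.0006,0.054,0,0.003,0,1],[0.011,-0.0006,0.059,0,0.003,0,1],[0.0158,-0.0006,0.065,0,0.003,0,1],[0.02,-0.0006,0.071,0,0.003,0,1],[0.0242,-0.0006,0.077,0,0.003,0,1],[0.0275,-0.0006,0.083,0,0.003,0,1],[0.0304,-0.0006,0.089,0,0.003,0,1]]'
python3 - <<'E'
from m import *
t,A=tool();print(nn(t[None]),telemetry.get_obs()["wrist_force"]@NR)
for a,o in [(.55,3),(.4,3),(.25,3),(.1,3),(0,4),(0,1)]:
    print(a,end=" ");goto(nest(hp(a,o)),TT)
E
```

```text
time: 10.37
ee_pos: [0.4917, 0.2067, 0.1559]
tcp_rot: [146.4, -24.5, 123.0]
wrist_force: [0.7, -2.2, -0.1]
opening: 0.0002
[[  1.00404444 164.5063046  112.51679015]] [-0.02873052 -2.26658458 -0.12695565]
0.55 d [ 0.0029 -0.001   0.0146] rot [ 0.0026 -0.0019  0.0027] dist 0.014941589398621374
0.4 d [ 0.005  -0.0011  0.0282] rot [ 0.0026 -0.0019  0.0027] dist 0.028630948470852527
0.25 d [ 0.0051 -0.0011  0.0419] rot [ 0.0026 -0.0019  0.0027] dist 0.04219975005875035
0.1 d [ 0.0031 -0.0011  0.0554] rot [ 0.0026 -0.0019  0.0027] dist 0.0555421481413689
0 d [ 0.0011 -0.0012  0.0634] rot [ 0.0026 -0.0019  0.0027] dist 0.06340116839037434
0 d [-0.0003 -0.0012  0.066 ] rot [ 0.0026 -0.0019  0.0027] dist 0.0660212760717826
```

```bash
python3 -m inch '[[0.0015,0,0.007,0,0,0,1],[0.0029,0,0.0146,0,0,0,1],[0.004,0,0.021,0,0,0,1],[0.005,0,0.028,0,0,0,1],[0.0051,0,0.035,0,0,0,1],[0.0051,0,0.042,0,0,0,1],[0.004,0,0.049,0,0,0,1],[0.0031,0,0.055,0,0,0,1],[0.002,0,0.059,0,0,0,1],[0.001,0,0.0615,0,0,0,1],[0.001,0,0.0615,0,0,0,1]]'
python3 - <<'E'
from m import *
t,A=tool();print(nn(t[None]),telemetry.get_obs()["wrist_force"]@NR)
goto(nest(hp(0,4)),TT);goto(nest(hp(0,0)),TT)
E
```

```text
time: 11.28
ee_pos: [0.5079, 0.2435, 0.1091]
tcp_rot: [146.5, -24.6, 123.0]
wrist_force: [-0.5, 0.7, 1.9]
opening: 0.0003
[[  0.56933633 194.66208035  58.69098062]] [0.71160427 0.77183949 1.7520795 ]
d [ 0.0006 -0.0006  0.0017] rot [ 0.0014 -0.0026  0.0021] dist 0.0018795232559278723
d [-0.0013 -0.0006  0.0052] rot [ 0.0014 -0.0026  0.0021] dist 0.0053907747703857865
```

```bash
python3 -m inch '[[0,0,0.001,0,0,0,1],[0,0,0.002,0,0,0,1],[0,0,0.002,0,0,0,1]]'
python3 -m inch '[[0,0,0.001,0,0,0,1],[0,0,0.002,0,0,0,1],[0,0,0.002,0,0,0,1]]'
python3 - <<'E'
from m import *
t,A=tool();print(nn(t[None]),telemetry.get_obs()["wrist_force"]@NR)
for s in("scene","top"):
    p,d=optics.camera(s);cv2.imwrite(f"pics/{s}9.png",p[:,:,::-1]);Q=nn(pts(s,d));k=(p.max(2)<60)&(Q[...,1]>145)&(Q[...,1]<220)&(abs(Q[...,0])<25)&(Q[...,2]>25)&(Q[...,2]<62);rep(s,Q[k])
E
```

```text
time: 11.53
ee_pos: [0.5085, 0.2442, 0.108]
tcp_rot: [146.5, -24.5, 122.9]
wrist_force: [-2.6, -3.1, 3.6]
opening: -0.0003
time: 11.78
ee_pos: [0.5092, 0.245, 0.1071]
tcp_rot: [146.5, -24.5, 122.9]
wrist_force: [-8.1, -10.7, 10.5]
opening: -0.0002
[[  1.00118976 195.74680622  56.06487788]] [-4.27968387 -7.77206897 14.55354893]
scene 141 lo [-11.  148.4  43.9] hi [  4.9 214.7  54.9] med [ -4.4 204.6  51.1]
top 10 lo [ -5.1 203.1  45.1] hi [  7.4 212.   52.6] med [  2.7 209.3  50.5]
```

```bash
python3 -m inch '[[-0.0005,0,0.001,0,0,0,1],[-0.0008,0,0.0015,0,0,0,1],[-0.0008,0,0.0015,0,0,0,1]]'
python3 -m inch '[[0.005,0,-0.01,0,0,0,1],[0.015,0,-0.03,0,0,0,1],[0.03,0,-0.06,0,0,0,1],[0.03,0,-0.1,0,0,0,1],[0.03,0,-0.13,0,0,0,1],[0.03,0,-0.13,0,0,0,1]]'
python3 - <<'E'
from m import *
print(telemetry.get_obs()["wrist_force"])
for s in("scene","top"):
    p,d=optics.camera(s);Q=nn(pts(s,d));k=(p.max(2)<60)&(Q[...,1]>145)&(Q[...,1]<220)&(abs(Q[...,0])<25)&(Q[...,2]>25)&(Q[...,2]<70);rep(s,Q[k])
    q=Q[k];print("slope",np.polyfit(q[:,1],q[:,2],1))
    hsv=cv2.cvtColor(p,cv2.COLOR_RGB2HSV);m=(abs(Q[...,2]-32)<6)&(abs(Q[...,0])<22)&(abs(Q[...,1])<62)&(hsv[...,2]>110)&(hsv[...,1]<110);rep("block "+s,Q[m])
    c=p[150:270,200:330] if s=="top" else p[200:320,200:330];cv2.imwrite(f"pics/{s}10.png",c[:,:,::-1])
    w=np.c_[Q[m][:,:2],np.ones(m.sum())];print(np.linalg.lstsq(w,Q[m][:,2],rcond=None)[0])
cv2.imwrite("pics/c10.png",cv2.resize(np.hstack([cv2.imread("pics/top10.png"),cv2.imread("pics/scene10.png")]),None,fx=3,fy=3))
E
```

```text
time: 12.13
ee_pos: [0.5097, 0.2453, 0.1066]
tcp_rot: [146.5, -24.6, 122.9]
wrist_force: [-19.0, -18.1, 21.1]
opening: -0.0001
time: 12.63
ee_pos: [0.4599, 0.1903, 0.2217]
tcp_rot: [146.1, -24.4, 123.1]
wrist_force: [0.5, 0.4, 0.6]
opening: -0.0001
[0.45821118 0.44153627 0.55804249]
scene 330 lo [-11.  146.4  44.7] hi [  4.8 213.7  55.3] med [ -3.7 185.1  52.1]
slope [-1.24925237e-02  5.38930366e+01]
block scene 385 lo [-19.3 -54.1  26.9] hi [12.3 55.3 34.7] med [ -9.3 -12.9  32.3]
[ 1.63616732e-02 -7.84933648e-03  3.22535808e+01]
top 116 lo [ -7.2 167.1  45.6] hi [  7.7 212.   55.4] med [  1.  190.1  51.1]
slope [-6.86289794e-03  5.24361351e+01]
block top 501 lo [-17.9 -53.8  26.8] hi [14.4 52.3 36.5] med [ 0.3 -9.  31.2]
[-1.47759780e-04  1.99492616e-04  3.12613759e+01]
```

View pics/c10.png

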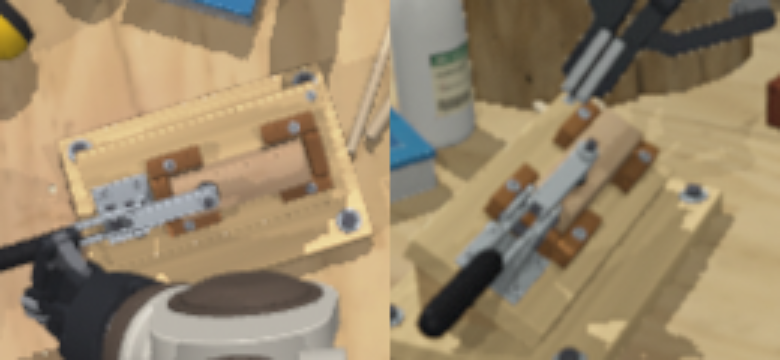

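The handle lies parallel to the bed (slope about -0.01), the bar is over the block, the block is flat in the pocket and the gripper is clear. Handing in.

```bash
python3 -m inch '[[0,0,0,0,0,0,1],[0,0,0,0,0,0,1],[0,0,0,0,0,0,1]]'; python3 -c "
from workcell import order;print(order.job_done())"
```

```text
time: 12.98
ee_pos: [0.4589, 0.1923, 0.2146]
tcp_rot: [146.6, -24.6, 123.0]
wrist_force: [0.1, -0.8, -0.2]
opening: 0.0
the job is handed in; nothing more can be done
None
```

I loaded the 32 x 110 mm pale bar (offcut_2) into the sloping pocket and pushed the clamp handle fully down. I handed the job in at about 13 s of robot time, with no verdict reported.

- **Block:** I lowered it held in the gripper until it touched the floor (about 18 N), then released it. After clamping, its top measured flat to the bed within 0.001 rad. It stands 31.3 mm above my floor estimate, against 32 mm nominal; that camera read the fence tops and floor about 1 mm low too. The scene camera gave 32.3 mm and a tilt of about 0.016 rad, which I put down to measurement noise.
- **Clamp:** the handle measured parallel to the bed within about 0.01 rad, with its end about 214 mm from the pocket's middle (215 mm expected when shut). The last picture shows the bar over the block. The foot's contact was not measured separately. The push peaked at about 34 N with the closed fingertips, all taken at the end stop.
- **Other checks:** the wrist force was about zero once the gripper had backed off. I never touched the other two offcuts, but I did not measure their positions again at the end.

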